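# Clamp a rod between bench centres with the ratchet feed

### The arm

A 6-joint arm with a two-finger parallel gripper is mounted at the origin on a cart in front of the work surface, level with it; the furniture and walls round the work are solid. World frame = base frame: x ahead of the robot, y to its left, z up, the work surface at z = 0. Lengths are in m, angles in rad, forces in N, time in s.
With the tool pointing down it reaches from about 0.375 to 0.975 m from the base axis. Payload 3.8 kg.
Tool frame: the origin (TCP) lies at the centre of the arm's flange, where the gripper is bolted on; the fingertips stand 166 mm ahead of it and the grasp point (between the pads) lies 147 mm ahead of it; z points along the fingers, y is the direction in which the jaws open and shut (so a half turn about z gives the same grasp; the last joint's range is limited). The gripper opens to 88 mm and grips with 3 to 60 N. Pads are 18 mm wide; open, the fingers measure 123 mm over their backs; the gripper's body (75 mm by 187 mm) begins 45 mm behind the grasp point.
Start: joints at [-1.154, 0.264, 1.604, -0, 1.274, -0.037], TCP at [0.296, -0.607, 0.405] pointing down, gripper open.
Joint ranges: [-2.63, 2.63], [-0.94, 2.18], [0.31, 2.57], [-1.31, 4.45], [0, 2.66], [-2.55, 2.55]. Speed limits (rad/s): [2.57, 2.57, 3.14, 3.14, 3.14, 3.14].

### API

Orientations are given as a rotation vector (axis times angle).
In Python, from rig import arm gives the robot as it stands.
- The arm moves only by the tool send_rows, never from a script. Its argument "increments" is text: rows parted by semicolons, each of 6 numbers parted by spaces: the shift along the tool's x, y, z each as a share of 0.1 m, from -1 to 1, then the turn, a rotation vector about the tool's x, y, z each as a share of 45 degrees, from -1 to 1. In form: dx dy dz ax ay az; .... A call has 1 to 12 rows; each row is the pose to reach, as a shift and turn from the pose commanded when the call began, along the tool's axes at that moment; what a row does not reach only later rows make up. A row lasts 1/8 s, in which the tool goes at most 62.5 mm and 10.7 degrees, less where a joint would pass 70% of its speed; a pose out of reach is approached as far as the arm can. A call with a number of a shift or a turn outside -1 to 1 is refused whole. A call with a gripper value outside its range is refused whole. "fingers" is the opening, from 0 (shut) to 1 (fully open), set as the call begins (left out, the last holds). The fingers move at their own pace and stop on an object; "grip_force" is the grip in N (left out, the last holds). Time passes only in rows, so rows that repeat a pose let the fingers close. It gives the time, the measured TCP pose, the force and the opening at its end, in the units of the state.
- arm.sense(): the state, without advancing time (a new reading comes with each control period).
- arm.snapshot(name): name is "side" or "top"; returns a dict with "pixels" (420x560x3 uint8, red, green, blue), "z_map" (420x560 float32, m along the optical axis (not along the pixel's ray), 0 where there is no reading), "intrinsics" (3x3 intrinsics, pixels), "eye" and "orientation" of the camera in the world. Camera axes: x right, y down, z forward; pixel columns grow to the right and rows downward; lengths in m; the calibration is good to about 2 mm. A picture is of the moment at which its call begins.
- arm.hand_in(): hands the job in, once; it reports no verdict.
The state is a dict: "t": time; "qpos": joint angles; "joint_vel": joint speeds; "tau": joint torques, N m; "tcp_pos": TCP position; "orientation": TCP orientation; "contact_force": force on the tool from outside, world axes, zero at the start; "ft_torque": the same for the moment, N m; "opening": finger opening in m.
Only numpy, scipy, OpenCV 4.12 (cv2) and the standard library are available. Lean on these libraries where they do the work, as an engineer would, in place of code of your own. Each camera call takes 0.05 s, during which the arm holds its last target. There are 200 camera calls.

### The job

Mount the brass-and-steel rod in the bench centres: lay it in the two V cradles, between the two dark cups. Then turn the black bar knob clockwise, click by click, until the sprung tailstock quill presses on the rod and the front face of the tailstock block stands in the quill's green band (steel part swallowed, red band still showing in full), and let go so that the red pawl holds it on that tooth. Leave the tools and parts lying around where they are.

Things in the scene. Friction and masses are not known exactly. Their poses are not given: they have to be found in the camera images.
- rod: Loose rod, 150 mm long, about 0.22 kg. Origin at its centre, x along its length (either way round will do). The middle 38 mm is a brass square bar, 22 x 22 mm (grip it here); beyond it round steel journals, 16 mm diameter, out to 69 mm from the centre, then 45 degree conical ends 6 mm long, 4 mm across at the tip. It starts on the bench on a flat of the square, centre 11 mm up.
- fixture: Grey fixed bench-centre fixture, base 96 x 318 x 14 mm. Origin on the bench top below the middle between its two V cradles; y along the line of centres toward the headstock, x across, z up; base from y = -200 to +118 mm. A bridge (x = -56 to 56, y = -198 to -108 mm, top at z = 78 mm) spans the tailstock and carries ratchet wheel, knob and pawl.
- cradle_mid (a point): Middle between the two cradles, where the axis of a rod lying in them runs: (0, 0, 48 mm) of the fixture, same axes. The aluminium V cradles, 10 mm thick along y, mouths up and 25 mm wide, stand at y = -44 and +44 mm and take the rod's round journals.
- head_cup (a point): Centre of the mouth of the headstock's dark cup (22 mm outside, 14 mm bore), on the line of centres, 49 mm above the bench, facing -y of the fixture. The aluminium headstock (block 68 mm high) is fixed, but stands at another place each time: mouth 64 to 76 mm from the cradle middle, on the +y side.
- tail_cup (a point): Centre of the mouth of the sprung quill's cup (same size), facing the headstock; moves with the quill; at the start 94 mm from the cradle middle on the -y side. The cup mouths start 158 to 170 mm apart, so the 150 mm rod drops in with 4 to 10 mm to spare at each end if centred between the cups. Clamped, each cone enters its cup by about 5 mm (mouths about 140 mm apart).
- knob: Black upright bar knob, 60 mm long, 16 mm wide, 94 to 130 mm above the bench, white line on top. Origin on its vertical turning axis, 120 mm above the bench, the point to grip (fixture x = 0, y = -153 mm). It turns with the knob: x along the 60 mm length, y across the 16 mm width, z up. The steel ratchet wheel below (77 mm diameter) tops out at 88 mm.
- ratchet (a joint): Angle of knob and wheel: 0 at the start, grows clockwise seen from above, to 4.2 rad. 15 teeth of 0.419 rad: the pawl catches near 0, 0.42, 0.84 ... A return spring (0.06 Nm, 0.25 Nm in all when clamping) pulls it back: turn about 0.1 rad past a tooth for the pawl to drop in, or it runs back to the tooth before. A tooth feeds the tailstock block 5 mm toward the headstock.
- quill (a joint): How far the sprung quill is pushed into the tailstock block, in m: 0 free, 0.020 bottomed; 0.7 N per mm and 1.4 N preload. 0 until both cups bear on the rod, then 5 mm more a tooth. The block's face stands at the start of the green band at 6 mm, at its end (start of the red band) at 14 mm. Five to eight teeth in all, depending on the headstock.
- pawl_pivot (a point): Pivot of the red sprung pawl, on the bridge at the -x side of the wheel (fixture x = -40, y = -185 mm), 84 mm above the bench. Its tip points to +y and rides on the teeth, top at 89 mm; it clicks in by itself and bars anticlockwise turning. Only swinging the tip outward lets the wheel run back to the start.
- screwdriver: Loose slim black screwdriver, 166 mm, a bystander. Origin under its middle.
- hex_keys: Loose yellow folding hex key set, 92 mm, a bystander. Origin under its middle.
- grille: Loose black plastic grille frame, 117 x 39 mm, a bystander. Origin under its middle.
- cutters: Loose blue side cutters, 162 mm, a bystander. Origin under their middle.

How it is judged:
On the way, in this order (a step that is already met when the one before it is completed fails the run):
1. the rod lies in both V cradles, between the cups, let go, before the knob is turned (distance between rod and cradle_mid below 0.025 m and z of rod in the frame of cradle_mid between -0.004 and 0.004 m and angle between the x axis of rod and the y axis of fixture, either way round below 0.06 rad and contact force between the fingers and rod below 0.1 N and value of joint ratchet below 0.3 rad), for 0.2 s.
2. the knob is turned by the gripper, past the second tooth (contact force between the fingers and knob above 0.5 N and value of joint ratchet above 0.84 rad), for 0.02 s.
At the end, for the whole second after the job is handed in: The rod is clamped on the line of centres (within 4 mm and 0.04 rad), both conical ends in their cups (mouths under 146 mm apart), the quill pushed in 5.5 to 14.5 mm so that the block face stands in the green band, and the wheel stands still, held by the pawl (value of joint quill between 0.0055 and 0.0145 m and velocity of joint ratchet between -0.05 and 0.05 rad/s and linear speed of rod below 0.02 m/s and angle between the x axis of rod and the y axis of fixture, either way round below 0.04 rad and x of rod in the frame of tail_cup between -0.004 and 0.004 m and z of rod in the frame of tail_cup between -0.004 and 0.004 m and distance between head_cup and tail_cup below 0.146 m); the robot touches nothing.
It fails at once if a bystander is moved more than 30 mm (distance of any of screwdriver, hex_keys, grille, cutters from where it was at the start of the episode above 0.03 m).
It also fails if it takes over 72 s, if anything falls off the work surface, if the arm or the gripper's body presses on something with over 40 N, if the wrist force passes 120 N, or if a joint passes its speed limit or range.

## Working session

There is one attempt and no reset: what is moved stays moved. The work goes in short steps, Python scripts to look and compute and a tool call to move; the robot and the scene stay as the last step left them, time stands still between calls to the robot, and variables do not carry over. Pictures are saved under pics/ and viewed, about 8 in all and at most 12, crops included, and the job is handed in when it is done.

Besides the shell and the picture viewer there is one more tool, called as a command line: name --argument value ..., lists and objects as JSON in quotes. send_rows: Moves the arm, as the interface text tells. Its arguments: {"type":"object","properties":{"increments":{"type":"string"},"fingers":{"type":"number"},"grip_force":{"type":"number"}},"required":["increments"]}

```bash
mkdir -p pics; ls; python3 - <<'E'
from rig import arm
import cv2,numpy as np
print(arm.sense())
for n in("top","side"):
    s=arm.snapshot(n); np.savez(n+"0.npz",**s)
    cv2.imwrite(f"pics/{n}0.png",cv2.cvtColor(s["pixels"],cv2.COLOR_RGB2BGR))
    print(n,s["intrinsics"],s["eye"],s["orientation"])
E
```

```text
pics
{'t': 0.0, 'qpos': array([-1.15389351e+00,  2.64733360e-01,  1.60533845e+00, -2.35227716e-05,
        1.27369793e+00, -3.68937969e-02]), 'joint_vel': array([-2.89705415e-04,  6.95565653e-04, -1.63854638e-03,  2.08323487e-04,
        9.08789863e-05, -2.00185272e-03]), 'tau': array([ 3.18747871e-04, -5.02099264e+01, -3.56877816e+01,  7.25586782e-02,
        2.93567078e-02, -1.72172845e-04]), 'tcp_pos': array([ 0.29577033, -0.60637757,  0.40342014]), 'orientation': array([-3.05898846e+00, -7.06252004e-01,  6.80089572e-04]), 'contact_force': array([ 1.21994772, -0.16465728, -0.32777412]), 'ft_torque': array([ 0.00168037, -0.00416773,  0.00568055]), 'opening': 0.08812044923462711}
top [[535.23775414   0.         284.10808026]
 [  0.         535.23775414 211.38051476]
 [  0.           0.           1.        ]] [ 0.32208198 -0.07648449  1.18282929] [-2.21200114  1.98949614 -0.22410888]
side [[499.94536927   0.         271.79525022]
 [  0.         499.94536927 210.53868576]
 [  0.           0.           1.        ]] [ 1.12087402 -0.21999204  0.95761797] [-2.09390651 -1.57244359  0.50823217]
```

View pics/top0.png

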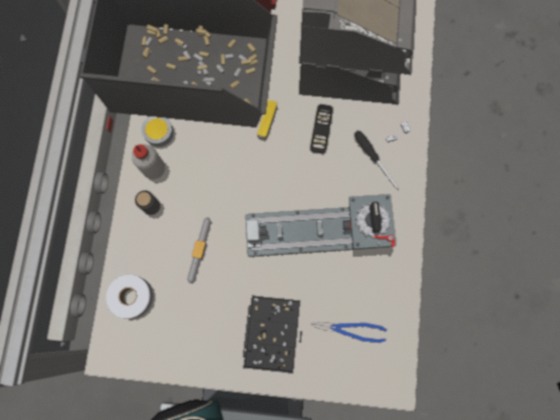

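View pics/side0.png

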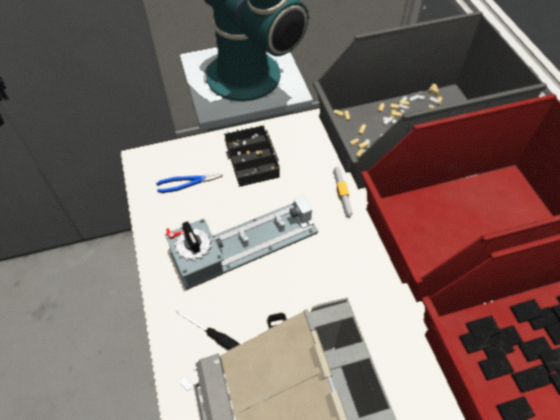

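The top view shows the rod, brass square at about (199,249), and the fixture with headstock at (253,230), cradles at (280,230) and (320,228), and knob at (375,218). In the side view the knob is at (190,237) and the headstock at (303,210).

```bash
cat > h.py <<'E'
import numpy as np,cv2
from scipy.spatial.transform import Rotation as R
def load(f): return dict(np.load(f))
def cloud(s):
    z=s["z_map"];K=s["intrinsics"];v,u=np.indices(z.shape)
    p=np.stack([(u-K[0,2])/K[0,0]*z,(v-K[1,2])/K[1,1]*z,z],-1)
    return p@R.from_rotvec(s["orientation"]).as_matrix().T+s["eye"]
def ray(s,uv,h):
    K=s["intrinsics"];uv=np.atleast_2d(uv).astype(float)
    d=np.c_[(uv[:,0]-K[0,2])/K[0,0],(uv[:,1]-K[1,2])/K[1,1],np.ones(len(uv))]@R.from_rotvec(s["orientation"]).as_matrix().T
    return s["eye"]+d*((h-s["eye"][2])/d[:,2])[:,None]
def proj(s,p):
    c=(np.atleast_2d(p)-s["eye"])@R.from_rotvec(s["orientation"]).as_matrix();K=s["intrinsics"]
    return np.c_[c[:,0]/c[:,2]*K[0,0]+K[0,2],c[:,1]/c[:,2]*K[1,1]+K[1,2]]
def rect(p):
    r=cv2.minAreaRect((p[:,:2]*1000).astype(np.float32)); return np.round(r[0],1),np.round(r[1],1),round(r[2],2)
E
python3 - <<'E'
from h import *
s=load("top0.npz");P=cloud(s);hsv=cv2.cvtColor(s["pixels"],cv2.COLOR_RGB2HSV)
v,u=np.indices(P.shape[:2])
def box(a,b,c,d): return (u>=a)&(u<b)&(v>=c)&(v<d)
bench=box(215,235,320,360); print("bench z",np.median(P[bench][:,2]),P[bench][:,2].std())
rb=box(180,220,210,290)
m=rb&(hsv[...,1]>130)&(hsv[...,0]<28)&(hsv[...,2]>110)
print("brass",m.sum(),rect(ray(s,np.c_[u[m],v[m]],.022)),"z",np.median(P[m][:,2]))
bg=np.median(s["pixels"][bench],0)
m=rb&(np.abs(s["pixels"]-bg).max(-1)>45)
print("rod col",m.sum(),rect(ray(s,np.c_[u[m],v[m]],.012)))
m2=rb&(P[...,2]>.007);print("rod depth",rect(P[m2]))
fb=box(235,410,180,270)
for lo,hi,n in((.009,.019,"base"),(.073,.082,"bridge"),(.058,.072,"head"),(.120,.135,"knobtop"),(.035,.055,"mid")):
    m=fb&(P[...,2]>lo)&(P[...,2]<hi);print(n,m.sum(),rect(P[m]),np.median(P[m][:,2]) if m.sum() else 0)
E
```

```text
bench z 0.00021370682812960062 0.09322589104972454
brass 132 (array([475.1, 120.9]), array([18.3, 33.9]), 82.67) z 0.02266968584170448
rod col 407 (array([475., 121.]), array([ 26.8, 146.4]), 82.19)
rod depth (array([400.9,  60.7]), array([296. , 111.8]), 39.44)
base 3355 (array([ 553.7, -152. ]), array([135.8, 362.3]), 18.28) 0.014810135401311042
bridge 1171 (array([ 566.3, -244.4]), array([113. ,  90.9]), 10.35) 0.07829438519699883
head 340 (array([ 534.6, -137.7]), array([103.8, 311.7]), 16.59) 0.06714075962416166
knobtop 239 (array([ 565.3, -244.4]), array([58. , 16.6]), 10.55) 0.12960975217050463
mid 198 (array([538.2, -94.1]), array([ 91.3, 225.4]), 10.06) 0.04577967802293603
```

```bash
python3 - <<'E'
from h import *
s=load("top0.npz");a=cv2.cvtColor(s["pixels"],cv2.COLOR_RGB2BGR)
cv2.imwrite("pics/c1.png",cv2.resize(a[180:290,180:410],None,fx=3.4,fy=3.4,interpolation=cv2.INTER_CUBIC))
E
```

```text
(no output)
```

View pics/c1.png

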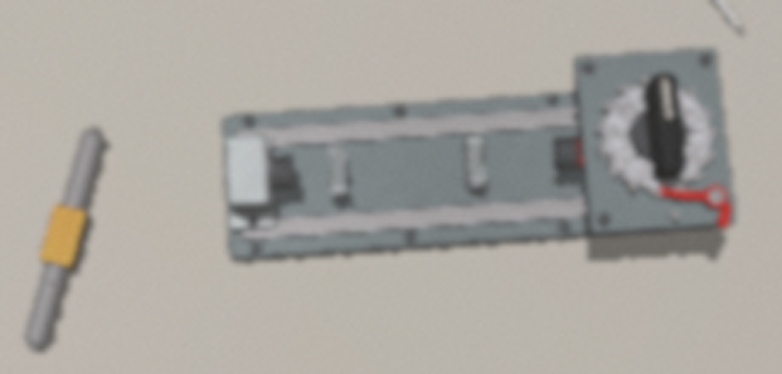

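```bash
python3 - <<'E'
from h import *
s=load("top0.npz");P=cloud(s)
th=np.radians(10.45);o=np.array([.5380,-.0939]);X=np.array([np.cos(th),np.sin(th)]);Y=np.array([-X[1],X[0]])
q=P[...,:2]-o;fx=q@X*1000;fy=q@Y*1000
m=(abs(fx)<6)&(fy>-115)&(fy<125);g=s["pixels"].mean(-1)
# per-y profile in depth
for y in np.arange(-112,124,3):
    k=m&(abs(fy-y)<1.5)
    if k.any(): print(y,k.sum(),np.round(np.percentile(P[k][:,2],[20,80])*1000),int(g[k].mean()),end=' | ')
print()
# brightness along ray at z=.060 plane
f=np.arange(55,90,1.);pts=np.c_[o+f[:,None]/1000*Y,np.full(len(f),.060)]
uv=proj(s,pts).astype(np.float32);print(list(zip(f.astype(int),cv2.remap(g.astype(np.float32),uv[:,0],uv[:,1],1).ravel().astype(int))))
f=np.arange(-110,-80,1.);pts=np.c_[o+f[:,None]/1000*Y,np.full(len(f),.060)]
uv=proj(s,pts).astype(np.float32);print(list(zip(f.astype(int),cv2.remap(g.astype(np.float32),uv[:,0],uv[:,1],1).ravel().astype(int))))
for n,h,b in(("base",.0145,(.009,.019)),("head",.068,(.062,.072)),("crad",.05,(.03,.058))):
    k=(P[...,2]>b[0])&(P[...,2]<b[1])&(abs(fx)<60)&(fy>-103)&(fy<125);print(n,k.sum(),np.round(np.percentile(fx[k],[1,99])),np.round(np.percentile(fy[k],[1,99])))
E
```

```text
-112 10 [64. 79.] 115 | -109 18 [57. 77.] 100 | -106 9 [58. 61.] 79 | -103 10 [15. 60.] 78 | -100 13 [58. 61.] 81 | -97 13 [13. 61.] 91 | -94 19 [15. 59.] 100 | -91 5 [15. 17.] 128 | -88 9 [11. 17.] 127 | -85 8 [13. 16.] 127 | -82 6 [13. 17.] 126 | -79 8 [13. 16.] 126 | -76 7 [15. 16.] 127 | -73 6 [14. 15.] 127 | -70 8 [13. 15.] 128 | -67 6 [14. 16.] 128 | -64 5 [14. 16.] 127 | -61 10 [15. 16.] 127 | -58 7 [14. 17.] 126 | -55 7 [13. 16.] 126 | -52 4 [13. 15.] 130 | -49 3 [39. 43.] 135 | -46 9 [38. 43.] 135 | -43 7 [40. 43.] 144 | -40 12 [23. 41.] 128 | -37 9 [13. 15.] 119 | -34 9 [13. 15.] 125 | -31 5 [13. 14.] 126 | -28 7 [14. 16.] 127 | -25 9 [14. 17.] 126 | -22 5 [14. 15.] 127 | -19 8 [13. 16.] 127 | -16 9 [12. 16.] 127 | -13 5 [13. 16.] 128 | -10 8 [13. 18.] 127 | -7 9 [13. 15.] 128 | -4 6 [13. 16.] 128 | -1 8 [13. 16.] 129 | 2 8 [14. 16.] 128 | 5 5 [14. 16.] 128 | 8 11 [13. 16.] 129 | 11 5 [10. 15.] 130 | 14 6 [12. 16.] 130 | 17 9 [12. 15.] 130 | 20 6 [12. 15.] 131 | 23 7 [12. 15.] 130 | 26 11 [12. 17.] 131 | 29 6 [13. 14.] 131 | 32 7 [13. 16.] 130 | 35 8 [13. 15.] 120 | 38 3 [1
[... 2016 characters left out ...]
.int64(-99), np.int64(86)), (np.int64(-98), np.int64(85)), (np.int64(-97), np.int64(84)), (np.int64(-96), np.int64(82)), (np.int64(-95), np.int64(81)), (np.int64(-94), np.int64(83)), (np.int64(-93), np.int64(86)), (np.int64(-92), np.int64(93)), (np.int64(-91), np.int64(103)), (np.int64(-90), np.int64(111)), (np.int64(-89), np.int64(117)), (np.int64(-88), np.int64(122)), (np.int64(-87), np.int64(125)), (np.int64(-86), np.int64(127)), (np.int64(-85), np.int64(127)), (np.int64(-84), np.int64(127)), (np.int64(-83), np.int64(127)), (np.int64(-82), np.int64(127)), (np.int64(-81), np.int64(128))]
base 3175 [-46.  48.] [-101.  115.]
head 254 [-19.  24.] [ 74. 113.]
crad 228 [-20.  17.] [-101.  110.]
```

```bash
cat > plan.py <<'E'
from h import *
def plan(p,yx,tp,tyx,rmax=44.):
    """p,tp: xyz m; yx: heading of tool x in deg; prints per-call dx dy dz ax ay az shares (tool down)"""
    p=np.array(p,float);tp=np.array(tp,float)
    for i in range(15):
        a=np.radians(yx);x=np.array([np.cos(a),np.sin(a),0]);y=np.array([x[1],-x[0],0]);z=np.array([0,0,-1.])
        d=tp-p;l=np.array([d@x,d@y,d@z]);k=min(1,.1/max(abs(l).max(),1e-9));l*=k
        r=np.clip(tyx-yx,-rmax,rmax)
        print(i,np.round(l/.1,3),"0 0",round(-r/45,3),"-> ",np.round(p+k*d,3),round(yx+r,1))
        p=p+k*d;yx+=r
        if k==1 and abs(tyx-yx)<.01: break
def now():
    from rig import arm
    s=arm.sense();M=R.from_rotvec(s["orientation"]).as_matrix()
    yx=np.degrees(np.arctan2(M[1,0],M[0,0]));print("t",round(s["t"],2),"tcp",np.round(s["tcp_pos"],4),"yawx",round(yx,2),"z",np.round(M[:,2],3),"F",np.round(s["contact_force"],1),"open",round(s["opening"],4),"q",np.round(s["qpos"],2))
    return s["tcp_pos"],yx
E
python3 -c "
from plan import *
p,y=now(); plan(p,y,(.475,.121,.27),172.2)"
```

```text
t 0.1 tcp [ 0.2958 -0.6064  0.4035] yawx 26.0 z [-0.001  0.002 -1.   ] F [-0.2 -0.3 -0.5] open 0.0883 q [-1.15  0.26  1.61  0.    1.27 -0.04]
0 [ 0.834 -1.     0.232] 0 0 -0.978 ->  [ 0.327 -0.48   0.38 ] 70.0
1 [ 1.    -0.108  0.179] 0 0 -0.978 ->  [ 0.351 -0.382  0.362] 114.0
2 [1.    0.777 0.226] 0 0 -0.978 ->  [ 0.381 -0.259  0.34 ] 158.0
3 [0.143 1.    0.18 ] 0 0 -0.316 ->  [ 0.405 -0.161  0.322] 172.2
4 [-0.106  1.     0.179] 0 0 -0.0 ->  [ 0.43  -0.064  0.304] 172.2
5 [-0.106  1.     0.179] 0 0 -0.0 ->  [0.454 0.034 0.286] 172.2
6 [-0.094  0.891  0.16 ] 0 0 -0.0 ->  [0.475 0.121 0.27 ] 172.2
```

send_rows --increments "0.4 -0.5 0.1 0 0 -0.24; 0.83 -1 0.2 0 0 -0.48; 0.83 -1 0.23 0 0 -0.72; 0.83 -1 0.23 0 0 -0.978; 0.83 -1 0.23 0 0 -0.978" --fingers 1

```text
t: 0.72
tcp_pos: [0.3267, -0.48, 0.3813]
orientation: [-2.573, -1.801, -0.0]
contact_force: [0.0, 0.3, 0.3]
opening: 0.0875
```

send_rows --increments "0.3 -0.03 0.05 0 0 -0.23; 0.6 -0.07 0.1 0 0 -0.46; 1 -0.1 0.18 0 0 -0.7; 1 -0.1 0.18 0 0 -0.978; 1 -0.1 0.18 0 0 -0.978"

```text
t: 1.35
tcp_pos: [0.3515, -0.3829, 0.3636]
orientation: [-1.714, -2.633, 0.0]
contact_force: [0.0, -0.1, 0.3]
opening: 0.0883
```

send_rows --increments "0.3 0.2 0.05 0 0 -0.23; 0.6 0.5 0.1 0 0 -0.46; 1 0.78 0.2 0 0 -0.7; 1 0.78 0.2 0 0 -0.978; 1 0.78 0.2 0 0 -0.978"

```text
t: 1.98
tcp_pos: [0.3822, -0.2601, 0.3439]
orientation: [0.604, 3.083, -0.0]
contact_force: [-0.1, -0.2, 0.8]
opening: 0.0879
```

```bash
python3 -c "
from plan import *
p,y=now(); plan(p,y,(.475,.121,.27),172.2)"
```

```text
t 1.98 tcp [ 0.3822 -0.2601  0.3439] yawx 157.83 z [ 0. -0. -1.] F [-0.1 -0.2  0.8] open 0.0879 q [-0.65 -0.1   2.11 -0.    1.13 -1.84]
0 [0.149 1.    0.19 ] 0 0 -0.319 ->  [ 0.406 -0.162  0.325] 172.2
1 [-0.103  1.     0.189] 0 0 -0.0 ->  [ 0.43  -0.064  0.306] 172.2
2 [-0.103  1.     0.189] 0 0 -0.0 ->  [0.454 0.034 0.287] 172.2
3 [-0.092  0.896  0.17 ] 0 0 -0.0 ->  [0.475 0.121 0.27 ] 172.2
```

send_rows --increments "0.15 0.5 0.1 0 0 -0.16; 0.15 1 0.19 0 0 -0.319; 0.15 1 0.19 0 0 -0.319"

```text
t: 2.35
tcp_pos: [0.406, -0.1602, 0.3243]
orientation: [-0.211, -3.134, -0.001]
contact_force: [0.4, -0.7, -0.7]
opening: 0.0881
```

send_rows --increments "-0.05 0.5 0.1 0 0 0; -0.1 1 0.19 0 0 0; -0.1 1 0.19 0 0 0"

```text
t: 2.72
tcp_pos: [0.4292, -0.063, 0.3055]
orientation: [-0.211, -3.134, -0.0]
contact_force: [0.5, -1.4, 0.5]
opening: 0.0878
```

send_rows --increments "-0.05 0.5 0.1 0 0 0; -0.1 1 0.19 0 0 0; -0.1 1 0.19 0 0 0"

```text
t: 3.1
tcp_pos: [0.4527, 0.0342, 0.2867]
orientation: [-0.209, -3.135, 0.001]
contact_force: [0.6, -0.9, 0.2]
opening: 0.0883
```

send_rows --increments "-0.05 0.5 0.1 0 0 0; -0.09 0.9 0.17 0 0 0; -0.09 0.9 0.17 0 0 0; -0.09 0.9 0.17 0 0 0"

```text
t: 3.6
tcp_pos: [0.4731, 0.1201, 0.27]
orientation: [0.212, 3.134, -0.002]
contact_force: [-0.2, 0.1, -0.0]
opening: 0.0884
```

```bash
python3 -c "
from plan import *
from rig import arm
s=arm.snapshot('side');np.savez('side1.npz',**s)
p,y=now(); plan(p,y,(.475,.121,.169),172.2)
a=cv2.cvtColor(s['pixels'],cv2.COLOR_RGB2BGR)[90:300,200:420]
c=proj(s,[(.475,.121,.011),(p[0],p[1],.104)])-[200,90];print(c*2.8)
cv2.imwrite('pics/s1.png',cv2.resize(a,None,fx=2.8,fy=2.8,interpolation=cv2.INTER_CUBIC))"
```

```text
t 3.65 tcp [0.473  0.1201 0.27  ] yawx 172.23 z [ 0.    -0.001 -1.   ] F [ 0.  -0.4 -0.2] open 0.0881 q [ 0.2   0.04  2.13 -0.    0.97 -1.24]
0 [-0.019  0.012  1.   ] 0 0 0.001 ->  [0.475 0.121 0.17 ] 172.2
1 [-0.    0.    0.01] 0 0 -0.0 ->  [0.475 0.121 0.169] 172.2
[[394.01652052 280.88869916]
 [403.73765842 208.23297999]]
```

View pics/s1.png

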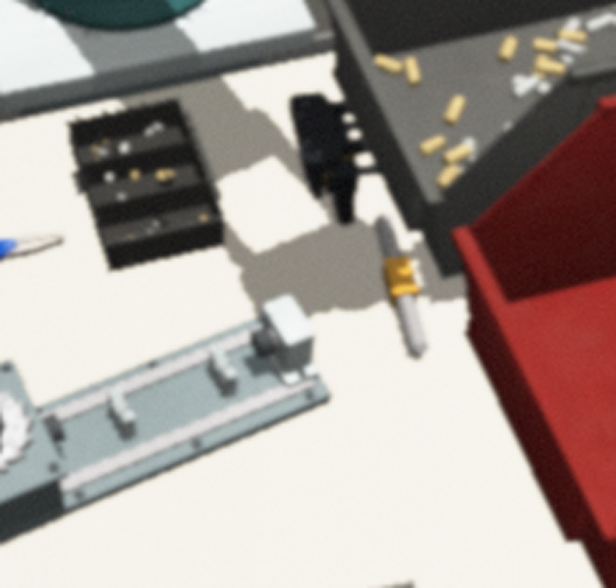

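The crop shows the rod's brass at (402,275). My estimate projects to (394,281), so they agree. The gripper is at about (325,160), which is left of where I projected it, so I'll check with depth.

```bash
python3 -c "
from plan import *
s=load('side1.npz');P=cloud(s)
def at(x,y):
    u,v=int(round(x/2.8+200)),int(round(y/2.8+90));return (u,v),np.round(np.median(P[v-1:v+2,u-1:u+2].reshape(-1,3),0),3)
for n,c in dict(gripbody=(310,110),grip2=(320,150),fingertip=(345,210),white=(370,140),white2=(368,163),brass=(402,275),boxfloor=(450,90),boxwall=(410,200),redcorner=(470,250),benchR=(440,350),tray=(150,180)).items(): print(n,at(*c))
t=load('top0.npz');Q=cloud(t)
for n,(u,v) in dict(boxedge=(262,122),boxfloor=(200,70),bottle=(142,152),roll=(110,297),tray=(270,335)).items(): print('top',n,np.round(Q[v,u],3))
hs=cv2.cvtColor(s['pixels'],cv2.COLOR_RGB2HSV);m=np.zeros(hs.shape[:2],bool);m[170:210,325:360]=1;m&=(hs[...,1]>150)&(hs[...,0]<28)&(hs[...,2]>80)
print(m.sum(),np.median(P[m],0),P[m].min(0),P[m].max(0))
"
```

```text
gripbody ((311, 129), array([0.446, 0.047, 0.211]))
grip2 ((314, 144), array([0.488, 0.038, 0.212]))
fingertip ((323, 165), array([0.475, 0.068, 0.122]))
white ((332, 140), array([ 0.692, -0.02 ,  0.453]))
white2 ((331, 148), array([0.335, 0.147, 0.003]))
brass ((344, 188), array([0.479, 0.127, 0.022]))
boxfloor ((361, 122), array([0.651, 0.043, 0.429]))
boxwall ((346, 161), array([ 0.742, -0.019,  0.466]))
redcorner ((368, 179), array([ 0.796, -0.015,  0.491]))
benchR ((357, 215), array([0.547, 0.135, 0.002]))
tray ((254, 154), array([ 0.3  , -0.045,  0.003]))
top boxedge [0.78  0.016 0.03 ]
top boxfloor [0.685 0.083 0.45 ]
top bottle [0.649 0.247 0.127]
top roll [0.352 0.29  0.037]
top tray [ 0.309 -0.054  0.006]
100 [0.47988219 0.1209165  0.02248749] [0.46066    0.11080868 0.01771665] [0.49551812 0.13304811 0.02694125]
```

send_rows --increments "-0.04 0.01 0.3 0 0 0; -0.04 0.01 0.6 0 0 0; -0.04 0.01 0.85 0 0 0; -0.04 0.01 1 0 0 0; -0.04 0.01 1 0 0 0; -0.04 0.01 1 0 0 0"

```text
t: 4.4
tcp_pos: [0.4774, 0.1222, 0.1707]
orientation: [0.209, 3.133, 0.001]
contact_force: [0.4, -0.1, -0.8]
opening: 0.0883
```

send_rows --increments "0 0 0 0 0 0; 0 0 0 0 0 0; 0 0 0 0 0 0; 0 0 0 0 0 0; 0 0 0 0 0 0; 0 0 0 0 0 0; 0 0 0 0 0 0; 0 0 0 0 0 0" --fingers 0 --grip_force 30

```text
t: 5.4
tcp_pos: [0.4768, 0.1225, 0.1697]
orientation: [-0.209, -3.135, -0.0]
contact_force: [-0.5, 0.9, 0.1]
opening: 0.0217
```

send_rows --increments "0 0 -0.4 0 0 0; 0 0 -0.8 0 0 0; 0 0 -1 0 0 0; 0 0 -1 0 0 0"

```text
t: 5.9
tcp_pos: [0.4775, 0.1226, 0.2712]
orientation: [0.208, 3.131, 0.001]
contact_force: [0.1, -0.5, -3.2]
opening: 0.0219
```

```bash
python3 -c "
from plan import *
from rig import arm
s=arm.snapshot('side');np.savez('side2.npz',**s)
p,y=now(); plan(p,y,(.5401,-.1052,.29),100.4)
P=cloud(s);hs=cv2.cvtColor(s['pixels'],cv2.COLOR_RGB2HSV)
m=(P[...,2]>.06)&(P[...,2]<.35)&(abs(P[...,0]-p[0])<.12)&(abs(P[...,1]-p[1])<.14)&(P[...,2]<.15)
m2=m&(hs[...,1]>150)&(hs[...,0]<28)&(hs[...,2]>80)
if m2.any(): print(m2.sum(),np.median(P[m2],0),P[m2].min(0),P[m2].max(0))
a=cv2.cvtColor(s['pixels'],cv2.COLOR_RGB2BGR)[90:300,200:420]
cv2.imwrite('pics/s2.png',cv2.resize(a,None,fx=2.8,fy=2.8,interpolation=cv2.INTER_CUBIC))"
```

```text
t 5.95 tcp [0.4767 0.1224 0.2697] yawx 172.38 z [ 0.001  0.    -1.   ] F [-0.6 -0.3 -1.6] open 0.0219 q [ 0.2   0.05  2.12 -0.    0.97 -1.24]
0 [-0.428 -1.    -0.093] 0 0 0.978 ->  [0.506 0.018 0.279] 128.4
1 [-1.    -0.421 -0.093] 0 0 0.622 ->  [ 0.535 -0.087  0.288] 100.4
2 [-0.19   0.017 -0.016] 0 0 -0.0 ->  [ 0.54  -0.105  0.29 ] 100.4
```

View pics/s2.png

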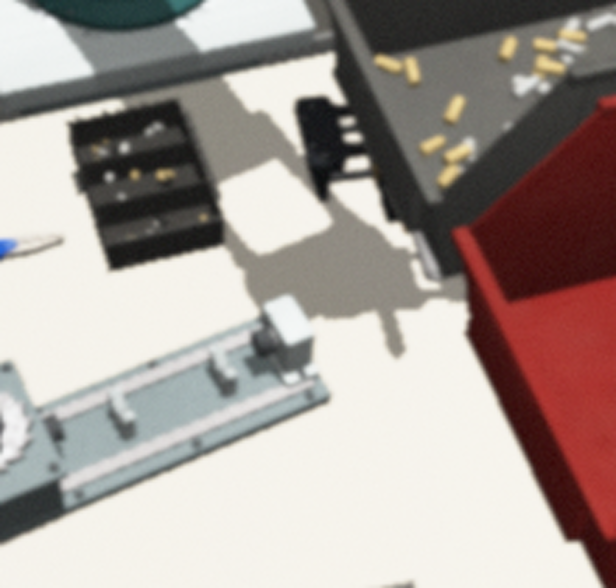

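The rod is held: opening 21.9 mm, and its end is visible near (430,255), in the air with its shadow at (395,330).

send_rows --increments "-0.1 -0.25 -0.05 0 0 0.24; -0.2 -0.5 -0.1 0 0 0.48; -0.3 -0.75 -0.1 0 0 0.73; -0.43 -1 -0.1 0 0 0.978; -0.43 -1 -0.1 0 0 0.978"

```text
t: 6.58
tcp_pos: [0.5057, 0.0164, 0.2777]
orientation: [-1.371, -2.824, 0.002]
contact_force: [-0.5, 1.2, -2.3]
opening: 0.0219
```

send_rows --increments "-0.4 -0.15 -0.05 0 0 0.2; -0.8 -0.3 -0.1 0 0 0.4; -1 -0.42 -0.1 0 0 0.622; -1 -0.42 -0.1 0 0 0.622"

```text
t: 7.08
tcp_pos: [0.5349, -0.0873, 0.2883]
orientation: [-2.009, -2.412, 0.001]
contact_force: [0.6, 0.4, -1.9]
opening: 0.0215
```

send_rows --increments "-0.19 0.02 -0.02 0 0 0; -0.19 0.02 -0.02 0 0 0; -0.19 0.02 -0.02 0 0 0; -0.19 0.02 -0.02 0 0 0"

```text
t: 7.58
tcp_pos: [0.5405, -0.1046, 0.2916]
orientation: [-2.01, -2.414, 0.0]
contact_force: [-0.4, 0.4, -2.3]
opening: 0.0215
```

```bash
python3 -c "
from plan import *
from rig import arm
s=arm.snapshot('side');np.savez('side3.npz',**s)
p,y=now()
P=cloud(s);hs=cv2.cvtColor(s['pixels'],cv2.COLOR_RGB2HSV)
m=(abs(P[...,0]-p[0])<.1)&(abs(P[...,1]-p[1])<.14)&(P[...,2]<.16)&(P[...,2]>.1)
m2=m&(hs[...,1]>150)&(hs[...,0]<28)&(hs[...,2]>80)
if m2.any(): print(m2.sum(),np.median(P[m2],0),P[m2].min(0),P[m2].max(0))
c=proj(s,[(.54,-.105,.13)])[0].astype(int);print(c)
u0,v0=c[0]-110,c[1]-85
a=cv2.cvtColor(s['pixels'],cv2.COLOR_RGB2BGR)[v0:v0+170,u0:u0+220];print(u0,v0)
t=np.radians(10.45);Y=np.array([-np.sin(t),np.cos(t),0])
for f in(-.075,0,.075): print(f,(proj(s,np.array([p[0],p[1],p[2]-.158])+f*Y)[0]-[u0,v0])*3.5)
cv2.imwrite('pics/s3.png',cv2.resize(a,None,fx=3.5,fy=3.5,interpolation=cv2.INTER_CUBIC))"
```

```text
t 7.62 tcp [ 0.5405 -0.1047  0.2917] yawx 100.43 z [-0.  0. -1.] F [ 0.2 -1.  -2. ] open 0.0216 q [-0.24  0.13  1.98  0.    1.03 -0.42]
12 [ 0.5532645  -0.11695089  0.14018013] [ 0.55202596 -0.11911669  0.12809617] [ 0.55503029 -0.11449879  0.14423712]
[253 204]
143 119
-0.075 [266.84411023 345.41064716]
0 [386.12555403 296.79754538]
0.075 [501.17949368 249.90736112]
```

View pics/s3.png

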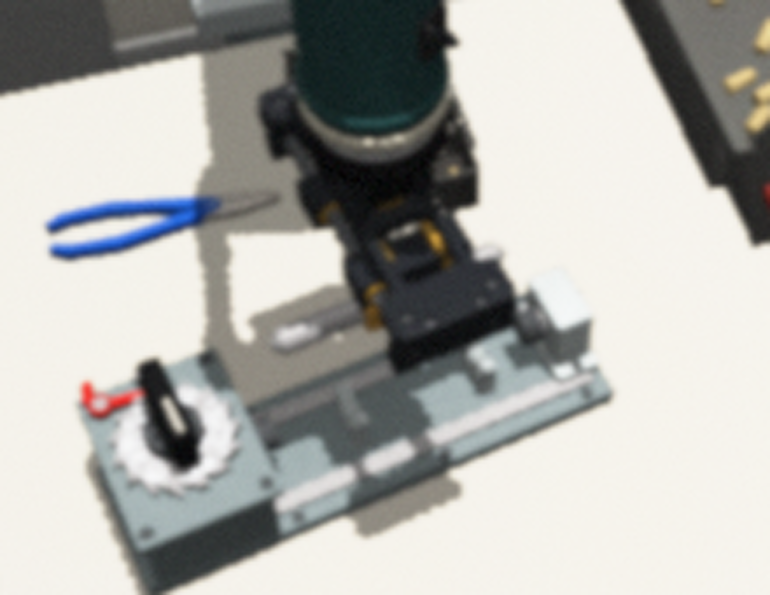

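The picture shows the rod held above the fixture, left end at (272,338) and right end near (502,250). Predicted positions are (267,345) and (501,250), so I'll lower it.

send_rows --increments "0 0 0.3 0 0 0; 0 0 0.55 0 0 0; 0 0 0.7 0 0 0; 0 0 0.8 0 0 0; 0 0 0.83 0 0 0; 0 0 0.83 0 0 0; 0 0 0.83 0 0 0"

```text
t: 8.5
tcp_pos: [0.5412, -0.1052, 0.2095]
orientation: [2.01, 2.412, 0.001]
contact_force: [2.0, 0.6, -2.3]
opening: 0.0216
```

```bash
python3 -c "
from plan import *
from rig import arm
s=arm.snapshot('side')
p,y=now()
u0,v0=143,119
a=cv2.cvtColor(s['pixels'],cv2.COLOR_RGB2BGR)[v0:v0+170,u0:u0+220]
cv2.imwrite('pics/s4.png',cv2.resize(a,None,fx=3.5,fy=3.5,interpolation=cv2.INTER_CUBIC))"
```

```text
t 8.55 tcp [ 0.5411 -0.1052  0.2095] yawx 100.38 z [ 0.002 -0.    -1.   ] F [ 1.2  0.5 -0.7] open 0.0215 q [-0.24  0.23  2.04  0.    0.87 -0.42]
```

View pics/s4.png

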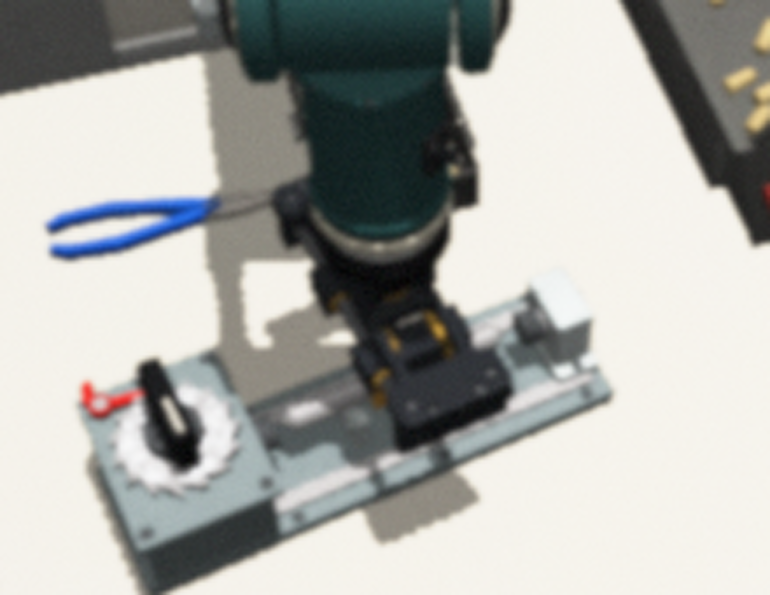

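The rod is between the cups, with its left end at about (290,410), clear of the tailstock cup. I'll seat it and release it.

send_rows --increments "0 0 0.015 0 0 0; 0 0 0.03 0 0 0; 0 0 0.03 0 0 0; 0 0 0.03 0 0 0"

```text
t: 9.05
tcp_pos: [0.5423, -0.1053, 0.2074]
orientation: [2.009, 2.41, 0.004]
contact_force: [3.2, 1.8, 5.6]
opening: 0.0217
```

send_rows --increments "0 0 0 0 0 0; 0 0 0 0 0 0; 0 0 0 0 0 0; 0 0 0 0 0 0" --fingers 0.5

```text
t: 9.55
tcp_pos: [0.5402, -0.1051, 0.2052]
orientation: [-2.011, -2.413, 0.001]
contact_force: [0.4, 0.8, -0.3]
opening: 0.0443
```

send_rows --increments "0 0 -0.3 0 0 0; 0 0 -0.7 0 0 0; 0 0 -1 0 0 0; 0 0 -1 0 0 0; 0 0 -1 0 0 0"

```text
t: 10.18
tcp_pos: [0.5401, -0.105, 0.3047]
orientation: [-2.01, -2.412, 0.001]
contact_force: [-0.5, -1.0, 0.0]
opening: 0.0439
```

```bash
python3 -c "
from plan import *
p,y=now()
plan(p,y,(.5653,-.2444,.33),190.5)"
```

```text
t 10.18 tcp [ 0.5401 -0.105   0.3047] yawx 100.39 z [-0.001  0.    -1.   ] F [-0.5 -1.   0. ] open 0.0439 q [-0.24  0.11  1.97 -0.    1.05 -0.42]
0 [-1.    -0.003 -0.179] 0 0 -0.978 ->  [ 0.558 -0.203  0.323] 144.4
1 [-0.299 -0.29  -0.074] 0 0 -0.978 ->  [ 0.565 -0.244  0.33 ] 188.4
2 [0. 0. 0.] 0 0 -0.047 ->  [ 0.565 -0.244  0.33 ] 190.5
```

send_rows --increments "-0.1 0 -0.3 0 0 -0.24; -0.4 0 -0.3 0 0 -0.48; -0.7 0 -0.3 0 0 -0.73; -1 0 -0.3 0 0 -0.978; -1 0 -0.3 0 0 -0.978"

```text
t: 10.8
tcp_pos: [0.5582, -0.2048, 0.3333]
orientation: [-0.963, -2.987, -0.0]
contact_force: [-0.9, 0.4, -0.1]
opening: 0.0438
```

send_rows --increments "-0.1 -0.1 0 0 0 -0.24; -0.2 -0.2 0 0 0 -0.48; -0.3 -0.29 0 0 0 -0.73; -0.3 -0.29 0 0 0 -1; -0.3 -0.29 0 0 0 -1; -0.3 -0.29 0 0 0 -1"

```text
t: 11.55
tcp_pos: [0.5659, -0.2437, 0.3348]
orientation: [0.253, -3.13, -0.002]
contact_force: [-0.9, -0.2, -0.2]
opening: 0.0438
```

```bash
python3 -c "
from plan import *
from rig import arm
s=arm.snapshot('side');tp=arm.snapshot('top');np.savez('top5.npz',**tp);np.savez('side5.npz',**s)
p,y=now()
plan(p,y,(.5653,-.2444,.267),190.5)
u0,v0=143,119
a=cv2.cvtColor(s['pixels'],cv2.COLOR_RGB2BGR)[v0:v0+170,u0:u0+220]
t=np.radians(10.45);Y=np.array([-np.sin(t),np.cos(t),0]);o=np.array([.538,-.0939,.048])
for f in(-.0865,-.0115,.0635): print(f,(proj(s,o+f*Y)[0]-[u0,v0])*3.5)
P=cloud(s);hs=cv2.cvtColor(s['pixels'],cv2.COLOR_RGB2HSV)
m=(abs(P[...,0]-.54)<.05)&(abs(P[...,1]+.105)<.05)&(P[...,2]<.08)&(P[...,2]>.03)&(hs[...,1]>130)&(hs[...,0]<28)&(hs[...,2]>80)
if m.any(): print(m.sum(),np.median(P[m],0),rect(P[m]),np.percentile((P[m]-o)@Y,[3,97]))
cv2.imwrite('pics/s5.png',cv2.resize(a,None,fx=3.5,fy=3.5,interpolation=cv2.INTER_CUBIC))"
```

```text
t 11.65 tcp [ 0.5661 -0.244   0.3353] yawx -170.72 z [-0.001  0.    -1.   ] F [ 0.3 -0.9  0. ] open 0.0439 q [-0.45  0.21  1.81  0.    1.13 -2.18]
0 [ 0.008 -0.003  0.683] 0 0 -0.978 ->  [ 0.565 -0.244  0.267] -126.7
1 [0. 0. 0.] 0 0 -0.978 ->  [ 0.565 -0.244  0.267] -82.7
2 [0. 0. 0.] 0 0 -0.978 ->  [ 0.565 -0.244  0.267] -38.7
3 [0. 0. 0.] 0 0 -0.978 ->  [ 0.565 -0.244  0.267] 5.3
4 [0. 0. 0.] 0 0 -0.978 ->  [ 0.565 -0.244  0.267] 49.3
5 [0. 0. 0.] 0 0 -0.978 ->  [ 0.565 -0.244  0.267] 93.3
6 [0. 0. 0.] 0 0 -0.978 ->  [ 0.565 -0.244  0.267] 137.3
7 [0. 0. 0.] 0 0 -0.978 ->  [ 0.565 -0.244  0.267] 181.3
8 [0. 0. 0.] 0 0 -0.205 ->  [ 0.565 -0.244  0.267] 190.5
-0.0865 [279.8531215  423.61705724]
-0.0115 [391.15738924 376.84650855]
0.0635 [498.76917793 331.62755599]
191 [ 0.54983387 -0.10403675  0.05873336] (array([ 545. , -104.3]), array([22.5, 35.8]), 10.24) [-0.02854751  0.00416968]
```

View pics/s5.png

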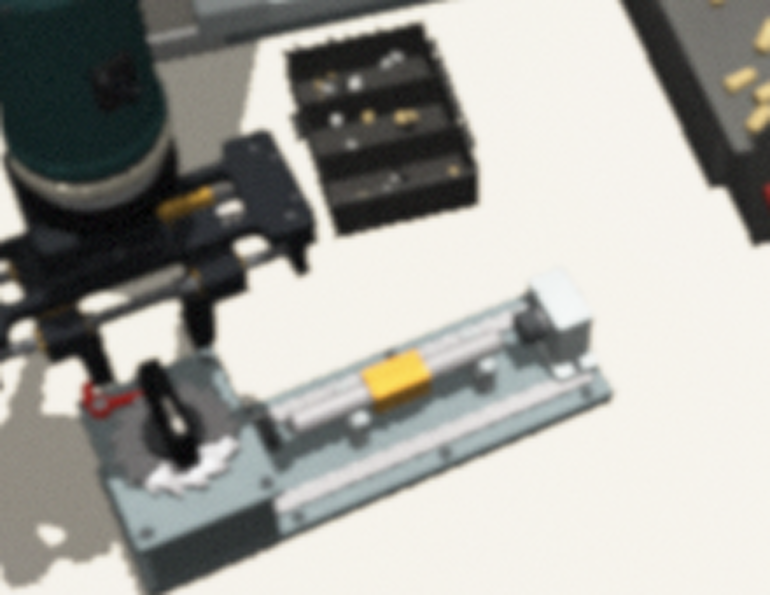

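The rod lies in both cradles, brass at (397,378), ends at about (285,425) and (520,325), clear of both cups. Its yaw matches the fixture. Next I lower onto the knob.

send_rows --increments "0.01 0 0.3 0 0 -0.027; 0.01 0 0.55 0 0 -0.027; 0.01 0 0.68 0 0 -0.027; 0.01 0 0.68 0 0 -0.027; 0.01 0 0.68 0 0 -0.027"

```text
t: 12.28
tcp_pos: [0.5658, -0.2449, 0.2688]
orientation: [-0.29, 3.127, -0.001]
contact_force: [-0.7, -0.6, -0.4]
opening: 0.044
```

send_rows --increments "0 0 0 0 0 0; 0 0 0 0 0 0; 0 0 0 0 0 0; 0 0 0 0 0 0; 0 0 0 0 0 0; 0 0 0 0 0 0" --fingers 0 --grip_force 45

```text
t: 13.02
tcp_pos: [0.5653, -0.2439, 0.2682]
orientation: [-0.29, 3.128, 0.003]
contact_force: [-1.2, 5.1, 4.8]
opening: 0.0157
```

```bash
python3 -c "
from plan import *
now()"
```

```text
t 13.03 tcp [ 0.5653 -0.2439  0.2682] yawx -169.4 z [-0.     0.002 -1.   ] F [-1.2  5.1  4.8] open 0.0157 q [-0.45  0.27  1.86  0.    1.01 -2.2 ]
```

send_rows --increments "0 0 0 0 0 0.16; 0 0 0 0 0 0.32; 0 0 0 0 0 0.48; 0 0 0 0 0 0.64; 0 0 0 0 0 0.8; 0 0 0 0 0 0.96; 0 0 0 0 0 0.96"

```text
t: 13.9
tcp_pos: [0.5657, -0.2423, 0.2682]
orientation: [-0.883, -3.014, -0.008]
contact_force: [1.1, 13.1, 6.5]
opening: 0.0157
```

```bash
python3 -c "
from plan import *
now()
from rig import arm
s=arm.snapshot('side');np.savez('side6.npz',**s);print(arm.sense()['ft_torque'])
a=load('side5.npz')
for q in(a,s):
    hs=cv2.cvtColor(q['pixels'],cv2.COLOR_RGB2HSV);P=cloud(q)
    o=np.array([.538,-.0939,.048]);t=np.radians(10.45);Y=np.array([-np.sin(t),np.cos(t),0])
    # dark tail cup edge along line of centres at top of cup
    f=np.arange(-.11,-.07,.002);uv=proj(q,o+f[:,None]*Y+[0,0,.012]).astype(np.float32)
    print(cv2.remap(q['pixels'].mean(-1).astype(np.float32),uv[:,0],uv[:,1],1).ravel().astype(int))
"
```

```text
t 13.9 tcp [ 0.5657 -0.2423  0.2682] yawx 147.35 z [ 0.     0.005 -1.   ] F [ 1.1 13.1  6.5] open 0.0157 q [-0.45  0.27  1.86  0.01  1.01 -1.45]
[ 1.7214855  -0.28398605  0.09095807]
[146 154 143 115  82  62  53  59  74 110 157 192 208 206 202 201 205 211
 211 209]
[135 118 108 114 124 127 109  76  40  15  14  15  14  18  28  42  70 107
 144 176]
```

send_rows --increments "0.01 0.02 0 0 0 0.16; 0.01 0.02 0 0 0 0.32; 0.01 0.02 0 0 0 0.48; 0.01 0.02 0 0 0 0.64; 0.01 0.02 0 0 0 0.8; 0.01 0.02 0 0 0 0.96; 0.01 0.02 0 0 0 0.96"

```text
t: 14.82
tcp_pos: [0.5669, -0.2406, 0.2682]
orientation: [1.93, 2.477, 0.008]
contact_force: [6.4, 10.2, 0.5]
opening: 0.016
```

send_rows --increments "0 0 0 0 0 0.16; 0 0 0 0 0 0.32; 0 0 0 0 0 0.48; 0 0 0 0 0 0.64; 0 0 0 0 0 0.8; 0 0 0 0 0 0.96; 0 0 0 0 0 0.96"

```text
t: 15.7
tcp_pos: [0.5684, -0.2407, 0.2683]
orientation: [2.705, 1.592, 0.013]
contact_force: [11.4, 8.6, -3.9]
opening: 0.0158
```

```bash
python3 -c "
from plan import *
now()
from rig import arm
s=arm.snapshot('side');np.savez('side7.npz',**s);print(arm.sense()['ft_torque'])
u0,v0=183,159
a=cv2.cvtColor(s['pixels'],cv2.COLOR_RGB2BGR)[v0:v0+120,u0:u0+150]
cv2.imwrite('pics/s7.png',cv2.resize(a,None,fx=5,fy=5,interpolation=cv2.INTER_CUBIC))
"
```

```text
t 15.7 tcp [ 0.5684 -0.2407  0.2683] yawx 60.95 z [ 0.009  0.002 -1.   ] F [11.4  8.6 -3.9] open 0.0158 q [-0.44  0.27  1.86  0.01  1.    0.06]
[ 1.34629239 -1.78186353  0.12513146]
```

View pics/s7.png

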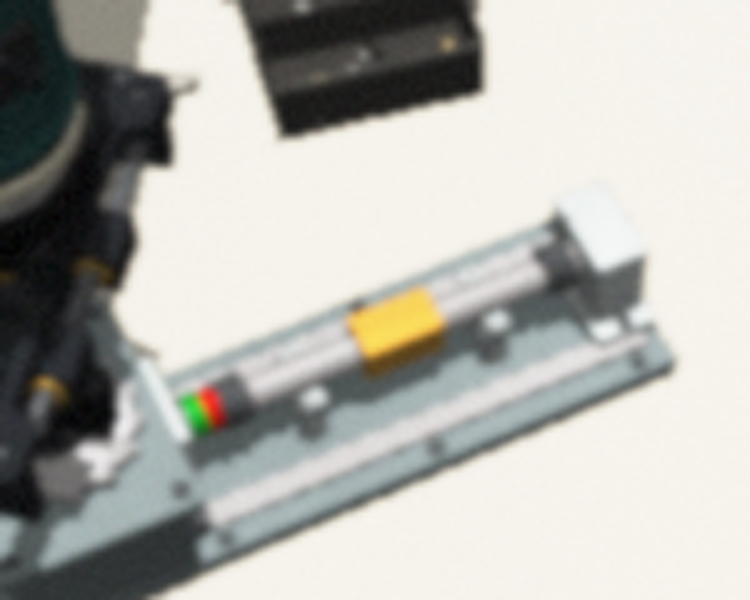

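The rod is seated in both cups, head at (555,262) and tail at (235,395). Green at (195,412) and red at (213,408) both show. I'm at about 5.4 teeth and expect 7 to be right (cup travel about 25 mm, plus 10 mm on the quill).

send_rows --increments "0.02 0.02 0 0 0 0.16; 0.02 0.02 0 0 0 0.32; 0.02 0.02 0 0 0 0.48; 0.02 0.02 0 0 0 0.64; 0.02 0.02 0 0 0 0.8; 0.02 0.02 0 0 0 0.99; 0.02 0.02 0 0 0 0.99; 0.02 0.02 0 0 0 0.99"

```text
t: 16.75
tcp_pos: [0.5703, -0.2419, 0.2683]
orientation: [3.106, 0.45, 0.01]
contact_force: [8.1, 1.1, -3.5]
opening: 0.0162
```

```bash
python3 -c "
from plan import *
now()
from rig import arm
s=arm.snapshot('side');np.savez('side8.npz',**s);print(arm.sense()['ft_torque'])
u0,v0=203,204
a=cv2.cvtColor(s['pixels'],cv2.COLOR_RGB2BGR)[v0:v0+60,u0:u0+75]
cv2.imwrite('pics/s8.png',cv2.resize(a,None,fx=10,fy=10,interpolation=cv2.INTER_CUBIC))
"
```

```text
t 16.75 tcp [ 0.5703 -0.2419  0.2683] yawx 16.49 z [ 0.007 -0.002 -1.   ] F [ 8.1  1.1 -3.5] open 0.0162 q [-0.44  0.27  1.86  0.    1.    0.84]
[ 0.10570168 -1.15431757  0.15108383]
```

View pics/s8.png

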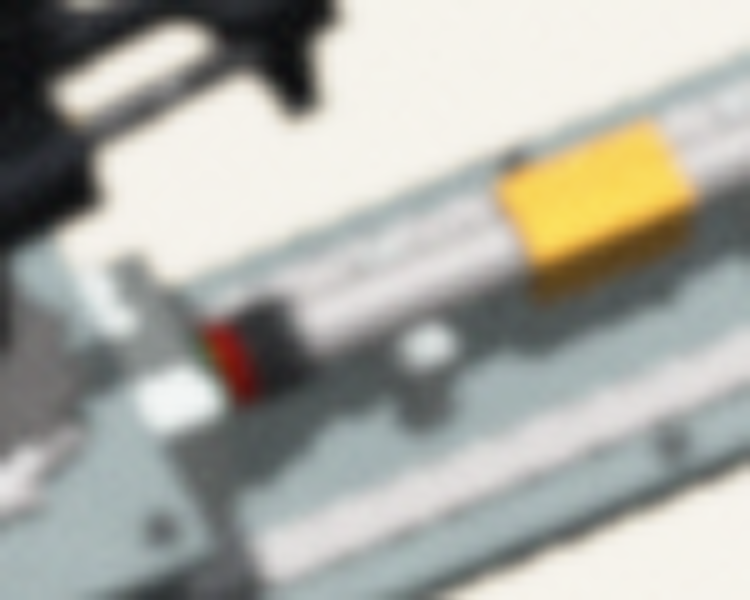

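The block face now stands by the quill's bands, with red full at (238,365) and a sliver of green to its left. The view is slightly from behind the face, so some green is hidden. I'll release and back off.

send_rows --increments "0 0 0 0 0 0; 0 0 0 0 0 0; 0 0 0 0 0 0; 0 0 0 0 0 0; 0 0 0 0 0 0" --fingers 0.5

```text
t: 17.42
tcp_pos: [0.5681, -0.2418, 0.2677]
orientation: [-3.109, -0.45, 0.0]
contact_force: [0.7, -0.5, 0.5]
opening: 0.044
```

send_rows --increments "0 0 -0.3 0 0 0; 0 0 -0.6 0 0 0; 0 0 -1 0 0 0; 0 0 -1 0 0 0"

```text
t: 17.92
tcp_pos: [0.5695, -0.2423, 0.3722]
orientation: [3.105, 0.449, 0.011]
contact_force: [0.5, 0.0, 0.2]
opening: 0.0438
```

send_rows --increments "-0.5 0.5 -0.3 0 0 0; -1 1 -0.6 0 0 0; -1 1 -0.6 0 0 0; -1 1 -0.6 0 0 0"

```text
t: 18.42
tcp_pos: [0.4997, -0.3676, 0.4275]
orientation: [3.11, 0.445, 0.0]
contact_force: [0.2, -0.6, 0.2]
opening: 0.0442
```

```bash
python3 -c "
from plan import *
now()
from rig import arm
t=arm.snapshot('top');s=arm.snapshot('side');np.savez('top9.npz',**t);np.savez('side9.npz',**s)
P=cloud(t);g=t['pixels'];hs=cv2.cvtColor(g,cv2.COLOR_RGB2HSV);o=np.array([.538,-.0939,.048]);a=np.radians(10.45);Y=np.array([-np.sin(a),np.cos(a),0]);X=np.array([np.cos(a),np.sin(a),0])
fx=(P-o)@X*1e3;fy=(P-o)@Y*1e3
m=(P[...,2]>.122)&(P[...,2]<.135)&(abs(fx)<45)&(abs(fy+153)<45);print('knob',m.sum(),rect(P[m]))
for n,p in((('top'),t),('side',s)):
    f=np.arange(-.112,-.05,.002);print(n,f[0],'..')
    h=.0585 
    uv=proj(p,o+f[:,None]*Y+[0,0,h-.048]).astype(np.float32)
    c=cv2.remap(p['pixels'],uv[:,0],uv[:,1],1)[:,0];print([(round(a*1e3),*map(int,b)) for a,b in zip(f,c)])
A=cv2.cvtColor(g,cv2.COLOR_RGB2BGR)[190:262,240:402];B=cv2.cvtColor(s['pixels'],cv2.COLOR_RGB2BGR)[190:290,160:330]
A=cv2.resize(A,(700,311),interpolation=cv2.INTER_CUBIC);B=cv2.resize(B[20:90],(700,288),interpolation=cv2.INTER_CUBIC)
cv2.imwrite('pics/f.png',np.vstack([A,B]))
"
```

```text
t 18.43 tcp [ 0.4997 -0.3676  0.4275] yawx 16.28 z [ 0. -0. -1.] F [ 0.2 -0.6  0.2] open 0.0442 q [-0.67  0.15  1.7  -0.    1.29  0.61]
knob 231 (array([ 565.7, -244.4]), array([59.2, 16.8]), 23.59)
top -0.112 ..
[(-112, 126, 132, 134), (-110, 140, 145, 147), (-108, 166, 170, 172), (-106, 185, 189, 190), (-104, 190, 195, 197), (-102, 191, 196, 198), (-100, 189, 193, 195), (-98, 179, 183, 184), (-96, 155, 158, 159), (-94, 119, 128, 123), (-92, 92, 114, 92), (-90, 96, 117, 72), (-88, 130, 110, 62), (-86, 167, 86, 58), (-84, 179, 66, 58), (-82, 158, 67, 66), (-80, 123, 78, 79), (-78, 97, 85, 87), (-76, 89, 88, 90), (-74, 88, 89, 90), (-72, 90, 90, 92), (-70, 97, 96, 97), (-68, 114, 112, 114), (-66, 136, 134, 136), (-64, 153, 150, 151), (-62, 161, 158, 159), (-60, 163, 160, 161), (-58, 164, 161, 162), (-56, 164, 161, 163), (-54, 164, 161, 162), (-52, 164, 160, 162)]
side -0.112 ..
[(-112, 151, 161, 162), (-110, 162, 174, 176), (-108, 170, 183, 183), (-106, 181, 192, 193), (-104, 207, 217, 216), (-102, 229, 235, 234), (-100, 238, 242, 241), (-98, 240, 243, 243), (-96, 241, 244, 244), (-94, 239, 242, 242), (-92, 232, 236, 235), (-90, 205, 219, 208), (-88, 172, 188, 154), (-86, 189, 153, 111), (-84, 215, 107, 81), (-82, 215, 88, 78), (-80, 184, 83, 82), (-78, 139, 91, 93), (-76, 110, 101, 103), (-74, 104, 105, 106), (-72, 104, 105, 106), (-70, 109, 110, 111), (-68, 125, 125, 125), (-66, 157, 155, 154), (-64, 187, 184, 182), (-62, 202, 199, 197), (-60, 209, 206, 204), (-58, 210, 207, 206), (-56, 207, 205, 204), (-54, 206, 203, 202), (-52, 202, 200, 199)]
```

View pics/f.png

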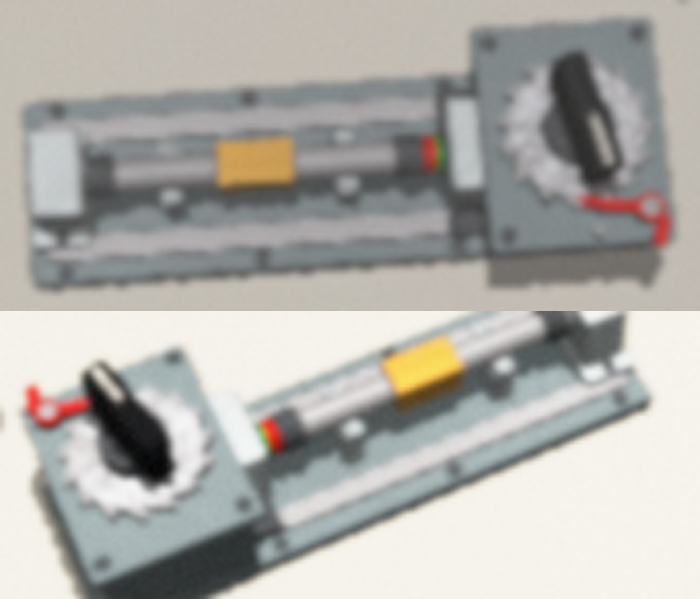

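The knob has turned 167° (2.91 rad), which is tooth 7. The block face stands in the green band: the top view shows green at (440,153), about 4–5 mm of it, and red in full at (430,153). The cup mouths are about 140 mm apart.

```bash
python3 -c "
from rig import arm
print(arm.hand_in())"
```

```text
the job is handed in; nothing more can be done
None
```

I laid the rod in the two V cradles, let go, then gripped the knob once and turned it clockwise seven teeth. I then released it onto the pawl, moved the arm clear and handed in at about 18.5 s. The hand-in reports no verdict.

**Last checks, from the final pictures and state:**
- **Knob:** it stands 167° (2.91 rad) from its start, which matches tooth 7 at 2.93 rad. I measured this once, after letting go, so I did not confirm separately that the wheel stays still.
- **Quill:** the block face is in the green band, with about 4–5 mm of green showing and the red band in full. I estimate the quill is pushed in 9–10 mm.
- **Rod:** both ends sit in their cups, and the mouths are about 140 mm apart.
- **Arm:** it is clear of everything and the wrist force reads about zero.
- **Bystanders:** the arm kept clear of them, but I did not measure their positions again at the end.

**Disagreements:**
- My knob grip was about 2 mm off the turning axis. That put up to roughly 14 N of side force on the wrist, which I eased with small shifts during the turn.
- The two cameras differed by about 5 mm on where the rod lay along its length at the start. I used a value between them, and the rod landed clear of both cups.

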